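Close the spacer tin, then take off the outer lid alone

ROBOT

A 6-joint arm with a two-finger parallel gripper is mounted at the origin on a cart in front of the work surface, level with it; the furniture and walls round the work are solid. World frame = base frame: x ahead of the robot, y to its left, z up, the work surface at z = 0. Lengths are in m, angles in degrees, forces in N, time in s.
With the tool pointing down it reaches from about 0.3 to 0.875 m from the base axis. Payload 6.4 kg.
Tool frame: the origin (TCP) lies at the very end of the fingers, on their centre line; the grasp point (between the pads) lies 19 mm behind it; z points along the fingers, y is the line along which they close (so a half turn about z gives the same grasp; the last joint's range is limited). The gripper opens to 85 mm and grips with 20 to 120 N. Pads are 22 mm wide; open, the fingers measure 114 mm over their backs; the gripper's body (76 mm by 85 mm) begins 54 mm behind the grasp point. The pads swing forward as they close: fully open they stand 13 mm farther back than shut.
Start: joints at [-84.07, 10.359, 92.074, -0, 77.567, -11.82], TCP at [0.175, -0.548, 0.231] pointing down, gripper open.
Joint ranges: [-171.53, 171.53], [-51.25, 118.39], [17.06, 147.69], [-65.23, 245.23], [0, 150.52], [-178.68, 178.68]. Speed limits (degrees/s): [147.25, 147.25, 172.46, 180, 180, 180].

INTERFACE

Orientations are given as [roll, pitch, yaw] about the fixed x, y, z axes, in that order (R = Rz(yaw) Ry(pitch) Rx(roll)).
In Python, from rig import readout, optics, arm gives the robot as it stands. The module is installed in compiled form; this text tells all that it offers.
- The arm moves only by the tool servo_tool, never from a script. Its argument "moves" is one flat list of numbers, 7 for each row, row after row: the turn, a rotation vector about the tool's x, y, z scaled (see below), then the shift along the tool's x, y, z scaled (see below), then the closure in counts, from 0 (fully open) to 255 (shut). A call has 1 to 10 rows; each row is the pose to reach, as a shift and turn from the pose commanded when the call began, along the tool's axes at that moment; what a row does not reach only later rows make up. The controller multiplies each number of a shift by 0.1 m and each number of a turn by 30 degrees. A row lasts 1/8 s, in which the tool goes at most 62.5 mm and 10.7 degrees, less where a joint would pass 70% of its speed; a pose out of reach is approached as far as the arm can. A call with a number of a shift or a turn outside -1 to 1 is refused whole. A call with a gripper value outside its range is refused whole. The fingers move at their own pace and stop on an object; "squeeze" is the grip in N (left out, the last holds). Time passes only in rows, so rows that repeat a pose let the fingers close. It gives the time, the measured TCP pose, the force, the opening and the grip force at its end, in the units of the state.
- readout.get_obs(): the state, without advancing time (a new reading comes with each control period).
- optics.grab_frame(name): name is "scene" or "top" or "wrist"; returns a dict with "image" (384x512x3 uint8, red, green, blue), "vfov" (degrees; the focal length in pixels is half the picture's height over the tangent of half this angle, whatever the lens; pixels are square), "cx", "cy" (the principal point, pixels), "R" (3x3) and "t" (3): a world point X has camera coordinates R X + t; the wrist camera has in their place "tool_from_camera" (4x4, takes a point from camera to tool coordinates, whose origin is the TCP and whose axes are the flange's). Camera axes: x right, y down, z forward; pixel columns grow to the right and rows downward; lengths in m; the calibration is good to about 2 mm. A picture is of the moment at which its call begins: read the wrist's pose just before it. There is no depth.
- arm.job_done(): hands the job in; it is judged then, once.
The state is a dict: "time_s": time; "q": joint angles; "qvel": joint speeds; "joint_torque": joint torques, N m; "ee_pos": TCP position; "tool_rot": TCP orientation; "force": force on the tool from outside, world axes, zero at the start; "moment": the same for the moment, N m; "grip_width": finger opening in m; "grasp_force": force on a finger pad.
Only numpy, scipy, OpenCV 4.12 (cv2) and the standard library are available. Lean on these libraries where they do the work, as an engineer would, in place of code of your own. Each camera call takes 0.05 s, during which the arm holds its last target. There are 200 camera calls.

TASK

Put the brass spacer from the compartment tray into the open blue tin, leaving the black and the white spacer in the tray. Then carry the two nested lids together onto the tin, so that the inner lid plugs its mouth with the outer lid still lying on it, and let go. Finally lift off the outer lid alone, for relabelling, leaving the inner lid seated on the tin, and finish while holding the outer lid up level in the gripper, all of it above the top of the inner lid's stem: do not put it down.

Things in the scene. Friction and masses are not known exactly. Their poses are not given: they have to be found in the camera images.
- tray: low grey tray, 78 x 222 mm, open on top, fixed to the bench; 3 compartments in a row along its y axis, centres at y = -73, 0, +73 mm; floor 4 mm thick, all walls and dividers only 15 mm high. Origin at the centre of its underside, z up
- spacer_brass_centre (a point): brass spacer, an upright cylinder 24 mm in diameter and 45 mm tall (a dark bore is only drawn on its top), standing in one of the tray's compartments (any of the three); about 80 g. Point at its centre, 22.5 mm above its lower end, z along its axis
- spacer_black_centre (a point): black plastic spacer of the same size, in another compartment. Point at its centre
- spacer_white_centre (a point): white plastic spacer of the same size, in another compartment. Point at its centre
- tin: open round blue tin standing loose on the bench, 70 mm tall, outer diameter 98, inner diameter 92, floor 3 mm thick; about 0.9 kg. Origin at the centre of its underside, z up
- inner_lid: inner lid, silver, with an upright wooden stem; about 0.18 kg. Origin on its axis at its plug's lower end, z up: plug 86 mm across, 0 to 10 mm (lower 6 mm tapers to 74 mm); flange 102 mm across, 10 to 13 mm; stem 18 mm thick, 13 to 76 mm. Seated, the flange lies on the tin's rim, origin 60 mm above the tin's. At the start it stands on the bench under the outer lid
- inner_stem (a point): point on the axis of the inner lid's stem, 60 mm above the lid's origin, 16 mm below the top of the stem and 18 mm above the top of the outer lid's collar when nested. Gripping the stem here or a little higher, above the collar, lifts both lids together, the outer one lying on the flange
- outer_lid: outer lid, blue round cap 112 mm across with a hole for the stem; about 0.2 kg. Origin on its axis at the skirt's lower edge, z up. Skirt (inner diameter 108 mm) 0 to 8 mm, plate 8 to 11 mm, upright round collar (42 mm outer, 32 mm inner diameter) 11 to 37 mm round the free-standing stem. Nested, it lies on the flange, origin 5 mm above the inner lid's, with 3 mm side play
- outer_collar (a point): point on the axis of the outer lid's collar, half-way up it: 24 mm above the outer lid's origin and 13 mm below the collar's top; nested, the stem's top is 47 mm above this point. Gripped by its collar, the outer lid lifts off alone

How it is judged:
By the outcome, as a careful person would: the job done as asked, in the order asked, and still so for the second after the job is handed in, while the arm keeps its last pose, push and grip.
It also fails if it takes over 51 s, if anything falls off the work surface, if the arm or the gripper's body presses on something with over 40 N, if the wrist force passes 120 N, or if a joint passes its speed limit or range.

## Working session

There is one attempt and no reset: what is moved stays moved. The work goes in short steps, Python scripts to look and compute and a tool call to move; the robot and the scene stay as the last step left them, time stands still between calls to the robot, and variables do not carry over. Pictures are saved under pics/ and viewed, at most 14 in all, crops included, and the job is handed in when it is done.

Besides the shell and the picture viewer there is one more tool, called as name(argument=value, ...) on one line, values as JSON. servo_tool: Moves the arm, as the interface text tells. Its arguments: {"type":"object","properties":{"moves":{"type":"array","items":{"type":"number"}},"squeeze":{"type":"number"}},"required":["moves"]}

```bash
mkdir -p pics; ls; cat > h.py <<'E'
import numpy as np, cv2
from rig import readout, optics, arm
from scipy.spatial.transform import Rotation as Ro
def grab(n):
    o=readout.get_obs(); f=optics.grab_frame(n)
    if n=="wrist":
        T=np.array(f["tool_from_camera"]); Rt=Ro.from_euler('xyz',o["tool_rot"],degrees=True).as_matrix()
        Rw=Rt@T[:3,:3]; c=Rt@T[:3,3]+np.array(o["ee_pos"])
    else:
        Rw=np.array(f["R"]).T; c=-Rw@np.array(f["t"])
    f["Rw"]=Rw; f["c"]=c; f["f"]=192/np.tan(np.radians(f["vfov"])/2); return f
def ray(f,u,v):
    return f["Rw"]@np.array([(u-f["cx"])/f["f"],(v-f["cy"])/f["f"],1])
def onz(f,u,v,z):
    d=ray(f,u,v); return f["c"]+d*(z-f["c"][2])/d[2]
def proj(f,X):
    p=f["Rw"].T@(np.array(X)-f["c"]); return p[0]/p[2]*f["f"]+f["cx"],p[1]/p[2]*f["f"]+f["cy"]
def save(f,n): cv2.imwrite("pics/"+n+".png",f["image"][:,:,::-1])
E
python3 - <<'E'
from h import *
o=readout.get_obs(); print(o)
fs=[grab(n) for n in("scene","top")]
for f in fs: print(f["c"].round(3),f["vfov"],f["cx"],f["cy"],f["Rw"].round(3).tolist())
for f,n in zip(fs,("scene","top")): save(f,n+"0")
E
```

```text
pics
{'time_s': 0.0, 'q': array([-8.40709660e+01,  1.04036291e+01,  9.21340595e+01, -6.52708774e-05,
        7.75668321e+01, -1.18206503e+01]), 'qvel': array([-0.04121405,  0.01299715, -0.03999598, -0.07862006,  0.05582633,
       -0.02396254]), 'joint_torque': array([-1.59806506e-03, -4.44873512e+01, -3.51339304e+01, -1.64159628e-04,
        9.08099755e-03, -3.45311457e-05]), 'ee_pos': array([ 0.17524484, -0.54704365,  0.23034685]), 'tool_rot': array([-1.79897683e+02, -2.13485667e-02,  1.77496793e+01]), 'force': array([-0.45137389, -0.95886609, -0.15645244]), 'moment': array([ 0.05849541, -0.02554983, -0.01297011]), 'grasp_force': 0.0, 'grip_width': 0.08543262423648328}
[-0.1    0.785  0.642] 44.608631669579 269.1595665218182 197.55246432152822 [[-0.755, -0.346, 0.557], [-0.656, 0.373, -0.656], [0.019, -0.861, -0.508]]
[0.446 0.031 1.062] 47.26329199166295 255.84536208512802 193.46118465752502 [[0.018, -0.996, 0.083], [-1.0, -0.018, -0.002], [0.004, -0.083, -0.997]]
```

View pics/top0.png

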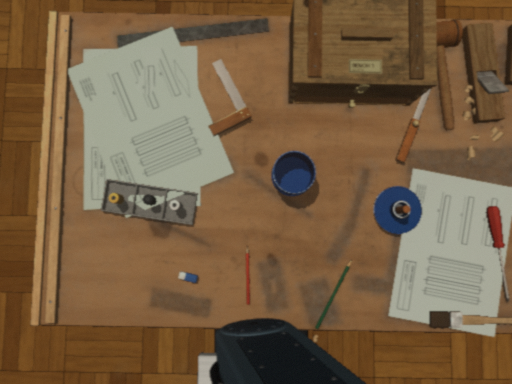

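View pics/scene0.png

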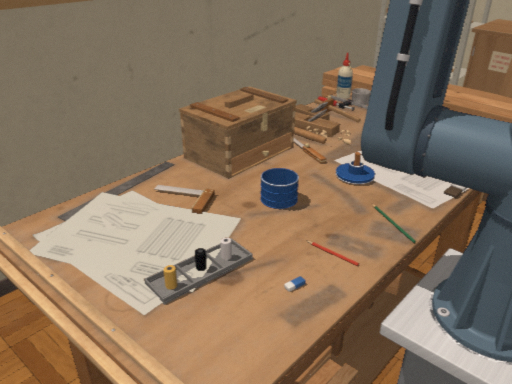

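The top view shows the brass spacer at about (114,199), black at (150,200) and white at (175,205). The tin is at (294,174) and the nested lids are at (398,210). The scene view agrees: brass is in the near-left compartment.

```bash
python3 - <<'E'
from h import *
def big(m,roi):
    x0,y0,x1,y1=roi; M=np.zeros_like(m); M[y0:y1,x0:x1]=m[y0:y1,x0:x1]
    c=max(cv2.findContours(M,cv2.RETR_EXTERNAL,cv2.CHAIN_APPROX_NONE)[0],key=cv2.contourArea); return c
f=grab("top"); s=grab("scene")
H=lambda f:cv2.cvtColor(f["image"],cv2.COLOR_RGB2HSV)
h=H(f); hs=H(s)
blue=cv2.inRange(h,(105,110,30),(125,255,255)); brass=cv2.inRange(h,(12,110,90),(25,255,255))
def circ(c,z):
    P=np.array([onz(f,u,v,z)[:2] for u,v in c[:,0]],np.float32)
    hull=cv2.convexHull(P); (x,y),r=cv2.minEnclosingCircle(P); e=cv2.fitEllipse(P); return x,y,r,e
print("tin",circ(big(blue,(260,140,330,210)),.07))
print("lid",circ(big(blue,(365,175,430,245)),.016))
c=big(brass,(105,190,127,212)); print("brass top",circ(c,.049),cv2.boundingRect(c))
# tray: dark grey
g=cv2.inRange(h,(0,0,40),(180,60,130)); c=big(g,(95,170,205,235)); r=cv2.minAreaRect(c); print(r)
b=cv2.boxPoints(r); print([onz(f,u,v,.015).round(3).tolist() for u,v in b])
for (u,v) in [(398,208)]: print("stem top",onz(f,u,v,.076))
# scene
bs=cv2.inRange(hs,(12,110,90),(25,255,255)); c=big(bs,(160,258,180,295)); print(cv2.boundingRect(c))
x,y=circ(big(brass,(105,190,127,212)),.049)[:2]
print("proj brass scene top,bot",proj(s,[x,y,.049]),proj(s,[x,y,.004]))
im=np.hstack([cv2.resize(f["image"][165:240,90:210],None,fx=3.3,fy=3.3,interpolation=2),cv2.resize(f["image"][172:247,350:470],None,fx=3.3,fy=3.3,interpolation=2)])
im2=cv2.resize(s["image"][240:315,140:260],None,fx=3.3,fy=3.3,interpolation=2)
im3=cv2.resize(s["image"][140:215,320:440],None,fx=3.3,fy=3.3,interpolation=2)
cv2.imwrite("pics/c.png",np.vstack([im,np.hstack([im2,im3])])[:,:,::-1])
E
```

```text
tin (0.5674201250076294, -0.05768893286585808, 0.03975534439086914, ((0.5647000670433044, -0.05972510948777199), (0.06393378973007202, 0.07259490340948105), 25.553016662597656))
lid (0.5006173849105835, -0.3101848363876343, 0.05579129606485367, ((0.5004715919494629, -0.3104286789894104), (0.10745313763618469, 0.10924212634563446), 54.61505889892578))
brass top (0.5153407454490662, 0.35684847831726074, 0.012468449771404266, ((0.5149556994438171, 0.35720887780189514), (0.02223210781812668, 0.022808250039815903), 28.84278106689453)) (109, 193, 10, 10)
((148.98095703125, 201.4081573486328), (94.02478790283203, 32.56393051147461), 8.841814041137695)
[[0.486, 0.399, 0.015], [0.564, 0.391, 0.015], [0.533, 0.167, 0.015], [0.456, 0.177, 0.015]]
stem top [ 0.50129957 -0.29228905  0.076     ]
(163, 265, 14, 24)
proj brass scene top,bot (np.float64(170.59247255191806), np.float64(267.4029722978868)) (np.float64(172.54073435092886), np.float64(284.84713643555693))
```

View pics/c.png

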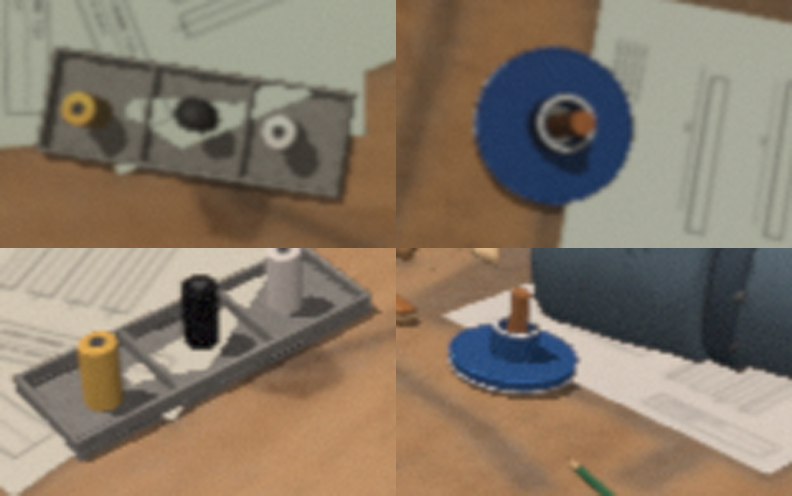

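Brass is at (0.515, 0.357), with the tray's long axis yawed about -8°. The tin is near (0.566, -0.059) and the lids at (0.500, -0.310). The crop shows the three spacers upright and the lids nested. I plan to hold tool yaw near 82° throughout.

servo_tool(moves=[0,0,-1,1,-1,0,0,0,0,-1,1,-1,0,0,0,0,-1,1,-1,0,0,0,0,-1,1,-1,0,0])

```text
time_s: 0.7
ee_pos: [0.2407, -0.421, 0.2314]
tool_rot: [180.0, 0.0, 47.8]
force: [1.3, -0.4, 0.6]
grip_width: 0.0854
grasp_force: 0.0
```

As predicted. I'll continue the transit in the same way.

servo_tool(moves=[0,0,-1,1,-0.3,0,0,0,0,-1,1,-0.3,0,0,0,0,-1,1,-0.3,0,0,0,0,-1,1,-0.3,0,0])

```text
time_s: 1.2
ee_pos: [0.285, -0.3286, 0.2315]
tool_rot: [180.0, 0.0, 77.5]
force: [0.8, 0.4, -1.1]
grip_width: 0.0854
grasp_force: 0.0
```

servo_tool(moves=[0,0,-0.15,1,0.2,0,0,0,0,-0.15,1,0.2,0,0,0,0,-0.15,1,0.2,0,0,0,0,-0.15,1,0.2,0,0])

```text
time_s: 1.7
ee_pos: [0.3257, -0.2355, 0.2315]
tool_rot: [180.0, 0.0, 82.1]
force: [-0.2, -0.1, -0.3]
grip_width: 0.0855
grasp_force: 0.0
```

servo_tool(moves=[0,0,0,1,0.2,0,0,0,0,0,1,0.2,0,0,0,0,0,1,0.2,0,0])

```text
time_s: 2.08
ee_pos: [0.3595, -0.1375, 0.2313]
tool_rot: [180.0, -0.0, 82.2]
force: [-0.2, -0.4, 0.7]
grip_width: 0.0849
grasp_force: 0.0
```

servo_tool(moves=[0,0,0,1,0.2,0,0,0,0,0,1,0.2,0,0,0,0,0,1,0.2,0,0])

```text
time_s: 2.45
ee_pos: [0.3931, -0.0415, 0.2313]
tool_rot: [180.0, 0.0, 82.3]
force: [-0.5, 1.0, -0.4]
grip_width: 0.0856
grasp_force: 0.0
```

servo_tool(moves=[0,0,0,1,0.2,0,0,0,0,0,1,0.2,0,0,0,0,0,1,0.2,0,0])

```text
time_s: 2.82
ee_pos: [0.4267, 0.0545, 0.2312]
tool_rot: [-180.0, 0.0, 82.3]
force: [-0.6, 0.5, -0.7]
grip_width: 0.0856
grasp_force: 0.0
```

servo_tool(moves=[0,0,0,1,0.2,0,0,0,0,0,1,0.2,0,0,0,0,0,1,0.2,0,0])

```text
time_s: 3.2
ee_pos: [0.4602, 0.1506, 0.2311]
tool_rot: [-180.0, 0.0, 82.3]
force: [0.4, 0.3, -0.1]
grip_width: 0.0857
grasp_force: 0.0
```

servo_tool(moves=[0,0,0,1,0.2,0,0,0,0,0,1,0.2,0,0,0,0,0,1,0.2,0,0,0,0,0,1,0.2,0,0])

```text
time_s: 3.7
ee_pos: [0.4927, 0.2453, 0.2309]
tool_rot: [-180.0, 0.1, 82.1]
force: [-0.7, 0.4, -0.4]
grip_width: 0.0853
grasp_force: 0.0
```

servo_tool(moves=[0,0,0,1,0.07,0.6,0,0,0,0,1,0.07,0.6,0,0,0,0,1,0.07,0.6,0,0,0,0,1,0.07,0.6,0])

```text
time_s: 4.2
ee_pos: [0.5132, 0.344, 0.1716]
tool_rot: [180.0, 0.0, 82.2]
force: [0.2, -0.4, -0.9]
grip_width: 0.0853
grasp_force: 0.0
```

```bash
python3 - <<'E'
from h import *
f=grab("wrist"); save(f,"w1"); print(f["c"],proj(f,[.515,.357,.049]))
h=cv2.cvtColor(f["image"],cv2.COLOR_RGB2HSV)
m=cv2.inRange(h,(12,110,90),(25,255,255)); cs=cv2.findContours(m,cv2.RETR_EXTERNAL,cv2.CHAIN_APPROX_NONE)[0]
for c in sorted(cs,key=cv2.contourArea)[-3:]: print(cv2.contourArea(c),cv2.boundingRect(c))
E
```

```text
[0.52319491 0.4168368  0.31395223] (np.float64(255.01260503464624), np.float64(172.244128370714))
6011.5 (157, 250, 168, 93)
8943.0 (0, 0, 350, 58)
54209.0 (0, 0, 511, 282)
```

View pics/w1.png

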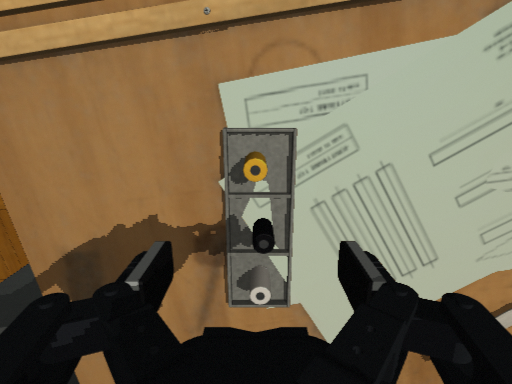

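The wrist view shows the brass bore at (255,170) in the first compartment. My predicted position was (255,172), so they agree.

```bash
python3 - <<'E'
from h import *
f=grab("wrist")
h=cv2.cvtColor(f["image"],cv2.COLOR_RGB2HSV)[150:192,236:280]
m=cv2.inRange(h,(15,150,150),(28,255,255)); m=cv2.morphologyEx(m,cv2.MORPH_CLOSE,np.ones((9,9)))
c=max(cv2.findContours(m,cv2.RETR_EXTERNAL,cv2.CHAIN_APPROX_NONE)[0],key=cv2.contourArea);r=cv2.boundingRect(c);print(r)
p=onz(f,236+r[0]+r[2]/2,150+r[1]+r[3]/2,.049); q=onz(f,255.5,170,.049); print(p,q)
o=readout.get_obs(); R=Ro.from_euler('xyz',o["tool_rot"],degrees=True).as_matrix()
print((R.T@(np.array([*q[:2],.021])-o["ee_pos"])*10).round(3))
E
```

```text
(7, 8, 24, 24)
[0.51578305 0.35918337 0.049     ] [0.51626016 0.35911757 0.049     ]
[1.490e-01 1.000e-03 1.518e+00]
```

servo_tool(moves=[0,0,0,0.14,0,0.4,0,0,0,0,0.14,0,0.7,0,0,0,0,0.14,0,1,0,0,0,0,0.14,0,1,0])

```text
time_s: 4.8
ee_pos: [0.5136, 0.3579, 0.0701]
tool_rot: [-179.8, 0.1, 82.2]
force: [-0.2, 1.2, 0.4]
grip_width: 0.0853
grasp_force: 0.0
```

servo_tool(moves=[0,0,0,0,0,0.3,0,0,0,0,0,0,0.5,0,0,0,0,0,0,0.5,0,0,0,0,0,0,0.5,255,0,0,0,0,0,0.5,255,0,0,0,0,0,0.5,255,0,0,0,0,0,0.5,255,0,0,0,0,0,0.5,255,0,0,0,0,0,0.5,255], squeeze=30)

```text
time_s: 5.92
ee_pos: [0.5151, 0.36, 0.022]
tool_rot: [180.0, -0.0, 82.3]
force: [-0.7, -0.5, 5.2]
grip_width: 0.0231
grasp_force: 29.5
```

Gripped: the opening is 23 mm at 29.5 N. Next I lift and carry towards the tin.

servo_tool(moves=[0,0,0,0,0,-0.3,255,0,0,0,0,0,-0.6,255,0,0,0,0,0,-1,255,0,0,0,0,0,-1,255])

```text
time_s: 6.42
ee_pos: [0.5169, 0.3608, 0.1249]
tool_rot: [179.7, -0.2, 82.3]
force: [0.0, 0.8, -0.5]
grip_width: 0.0229
grasp_force: 29.7
```

servo_tool(moves=[0,0,0,-0.3,0.1,-0.2,255,0,0,0,-0.6,0.2,-0.4,255,0,0,0,-1,0.27,-0.7,255,0,0,0,-1,0.27,-0.7,255])

```text
time_s: 6.92
ee_pos: [0.5292, 0.2549, 0.1925]
tool_rot: [179.9, -0.0, 82.1]
force: [-0.7, -0.5, -1.1]
grip_width: 0.023
grasp_force: 29.7
```

servo_tool(moves=[0,0,0,-0.3,0.1,0,255,0,0,0,-0.6,0.2,0,255,0,0,0,-1,0.27,0,255,0,0,0,-1,0.27,0,255])

```text
time_s: 7.42
ee_pos: [0.5404, 0.1526, 0.1892]
tool_rot: [-179.8, 0.0, 82.1]
force: [-1.5, 0.2, -0.9]
grip_width: 0.0232
grasp_force: 29.7
```

servo_tool(moves=[0,0,0,-0.3,0.1,0,255,0,0,0,-0.6,0.2,0,255,0,0,0,-1,0.27,0,255,0,0,0,-1,0.27,0,255,0,0,0,-1,0.27,0,255])

```text
time_s: 8.05
ee_pos: [0.554, 0.0528, 0.1902]
tool_rot: [-179.9, -0.0, 82.3]
force: [-0.2, -0.2, -0.9]
grip_width: 0.0231
grasp_force: 29.7
```

```bash
python3 - <<'E'
from h import *
print(readout.get_obs()["ee_pos"])
f=grab("wrist"); save(f,"w2"); print(proj(f,[.566,-.059,.07]))
h=cv2.cvtColor(f["image"],cv2.COLOR_RGB2HSV)
m=cv2.inRange(h,(105,110,30),(125,255,255)); cs=cv2.findContours(m,cv2.RETR_EXTERNAL,cv2.CHAIN_APPROX_NONE)[0]
for c in sorted(cs,key=cv2.contourArea)[-3:]: print(cv2.contourArea(c),cv2.boundingRect(c))
E
```

```text
[0.55397612 0.0527605  0.19024675]
(np.float64(280.16497024225214), np.float64(283.4846839241678))
582.0 (252, 280, 36, 38)
640.0 (301, 241, 39, 39)
856.5 (269, 214, 63, 39)
```

View pics/w2.png

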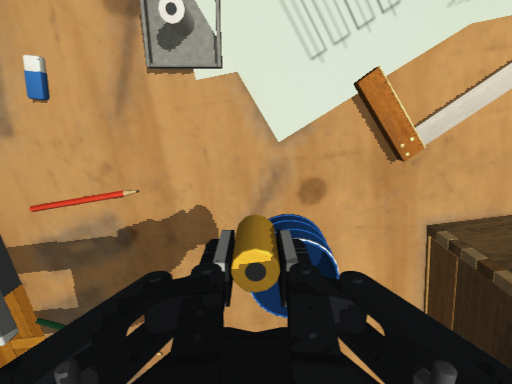

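The wrist view shows the tin ahead, partly hidden behind the held spacer, with its rim's right edge near column 339. I'll refine the tin centre from the first top and scene images, saved before the arm came near.

```bash
python3 - <<'E'
from h import *
from scipy.optimize import least_squares
outs=[]
for n,roi in(("top",(255,135,335,215)),("scene",(245,155,315,225))):
    f=grab(n); im=cv2.imread("pics/%s0.png"%n)[:,:,::-1]; x0,y0,x1,y1=roi
    h=cv2.cvtColor(np.ascontiguousarray(im),cv2.COLOR_RGB2HSV); m=np.zeros(h.shape[:2],np.uint8)
    m[y0:y1,x0:x1]=cv2.inRange(h,(100,70,20),(130,255,255))[y0:y1,x0:x1]
    m=cv2.morphologyEx(m,cv2.MORPH_OPEN,np.ones((2,2)))
    ys,xs=np.nonzero(m); hull=cv2.convexHull(np.c_[xs,ys].astype(np.int32))
    # silhouette of a 98 mm cylinder: compare extents along directions of hull
    th=np.linspace(0,2*np.pi,72)
    def sil(c): return np.array([proj(f,[c[0]+.049*np.cos(t),c[1]+.049*np.sin(t),z]) for z in(0,.07) for t in th])
    D=np.c_[np.cos(th),np.sin(th)]; H=(hull[:,0]@D.T).max(0)
    r=least_squares(lambda c:(sil(c)@D.T).max(0)-H-c[2],[.566,-.059,0],loss="soft_l1"); print(n,r.x.round(4),np.abs(r.fun).max())
    v=np.ascontiguousarray(cv2.resize(im[y0:y1,x0:x1],(400,400),interpolation=2)); k=400/(x1-x0)
    for z in(.07,.0): cv2.polylines(v,[np.array([((a-x0+.5)*k,(b-y0+.5)*k) for a,b in[proj(f,[r.x[0]+.049*np.cos(t),r.x[1]+.049*np.sin(t),z]) for t in th]],np.int32)],True,(255,255,0))
    outs.append(v)
cv2.imwrite("pics/t.png",np.hstack(outs)[:,:,::-1])
E
```

```text
top [ 0.5728 -0.0593  2.1243] 2.97737565612627
scene [ 0.5752 -0.0524  0.9156] 1.2090076273996195
```

View pics/t.png

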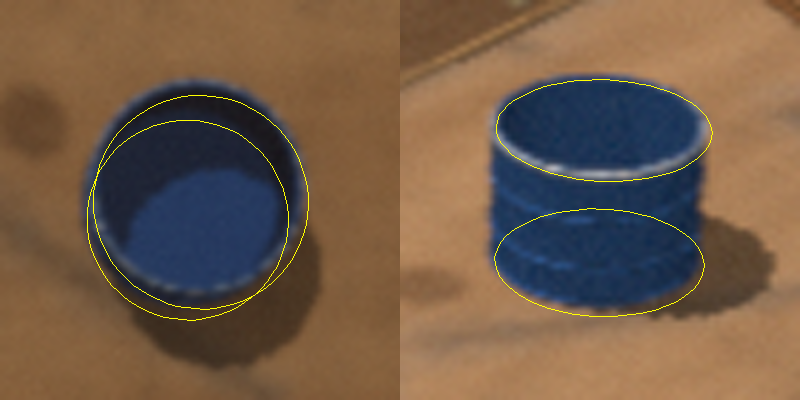

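Reading the rim ellipse in the crops: the top crop spans 83–308 by 75–300, centred at pixel (293.6,172.1). The scene crop gives a similar shift. Both put the tin near (0.579, -0.056), because shadow had biased the automatic fit. That is accurate enough for the spacer, and I'll refine from above afterwards.

servo_tool(moves=[0,0,0,-0.4,0.2,0,255,0,0,0,-0.8,0.4,0,255,0,0,0,-1,0.4,0,255,0,0,0,-1,0.4,0,255,0,0,0,-1,0.4,0,255])

```text
time_s: 8.82
ee_pos: [0.5802, -0.0516, 0.1912]
tool_rot: [-180.0, -0.0, 82.3]
force: [0.2, -0.4, -0.3]
grip_width: 0.0231
grasp_force: 29.7
```

```bash
python3 - <<'E'
from h import *
t=grab("top"); q=onz(t,293.6,172.1,.07); print(q)
s=grab("scene"); im=s["image"]; x0,y0=225,110
a=cv2.resize(im[y0:y0+120,x0:x0+120],(480,480),interpolation=2)
cv2.imwrite("pics/s3.png",a[:,:,::-1])
o=readout.get_obs(); print(o["ee_pos"]); R=Ro.from_euler('xyz',o["tool_rot"],degrees=True).as_matrix()
print((R.T@(np.array([*q[:2],.023])-o["ee_pos"])*10).round(3))
E
```

```text
[ 0.57915954 -0.05670708  0.07      ]
[ 0.58041424 -0.05148676  0.19131533]
[-0.054 -0.005  1.683]
```

View pics/s3.png

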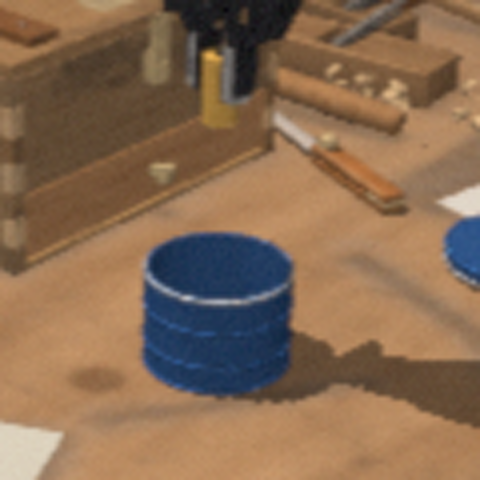

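The tin and the spacer above it both line up at crop column 219. I'm lowering it in and opening only part way, so the fingers stay clear of the 92 mm bore.

servo_tool(moves=[0,0,0,-0.05,0,0.3,255,0,0,0,-0.05,0,0.6,255,0,0,0,-0.05,0,1,255,0,0,0,-0.05,0,1,255])

```text
time_s: 9.43
ee_pos: [0.5771, -0.0561, 0.0882]
tool_rot: [-179.6, -0.1, 82.3]
force: [-0.9, -0.3, -0.6]
grip_width: 0.023
grasp_force: 29.7
```

servo_tool(moves=[0,0,0,0,0,0.25,255,0,0,0,0,0,0.45,255,0,0,0,0,0,0.6,255,0,0,0,0,0,0.68,255,0,0,0,0,0,0.68,255])

```text
time_s: 10.05
ee_pos: [0.5798, -0.0579, 0.023]
tool_rot: [-180.0, -0.0, 82.2]
force: [0.4, 0.7, -0.9]
grip_width: 0.0226
grasp_force: 29.8
```

servo_tool(moves=[0,0,0,0,0,0,140,0,0,0,0,0,0,140,0,0,0,0,0,0,140,0,0,0,0,0,0,140,0,0,0,0,0,0,140])

```text
time_s: 10.68
ee_pos: [0.5803, -0.058, 0.0241]
tool_rot: [180.0, 0.0, 82.3]
force: [-3.1, 0.1, 6.4]
grip_width: 0.0385
grasp_force: 4.6
```

servo_tool(moves=[0,0,0,0,0,-0.2,140,0,0,0,0,0,-0.5,140,0,0,0,0,0,-0.9,140,0,0,0,0,0,-0.9,140])

```text
time_s: 11.18
ee_pos: [0.5834, -0.0589, 0.1186]
tool_rot: [179.5, 0.1, 82.3]
force: [0.4, -0.4, 0.1]
grip_width: 0.0385
grasp_force: 0.0
```

servo_tool(moves=[0,0,0,0,0,-0.5,0,0,0,0,0,0,-1,0,0,0,0,0,0,-1,0,0,0,0,0,0,-1,0])

```text
time_s: 11.68
ee_pos: [0.5796, -0.0578, 0.2128]
tool_rot: [-180.0, -0.0, 82.3]
force: [0.3, -0.3, -0.6]
grip_width: 0.0851
grasp_force: 0.0
```

```bash
python3 - <<'E'
from h import *
print(readout.get_obs()["ee_pos"])
f=grab("wrist"); save(f,"w4"); print(proj(f,[.579,-.0567,.07]),[proj(f,[.579+a,-.0567+b,.07]) for a,b in((.049,0),(-.049,0),(0,.049),(0,-.049))])
E
```

```text
[ 0.579557   -0.05776294  0.21284027]
(np.float64(254.4243075412917), np.float64(179.3682839219791)) [(np.float64(301.2244270942942), np.float64(173.2008865884973)), (np.float64(208.23128610048477), np.float64(185.45567685987217)), (np.float64(247.75558953757567), np.float64(131.97657878010293)), (np.float64(260.48297005399854), np.float64(222.42458757679574))]
```

View pics/w4.png

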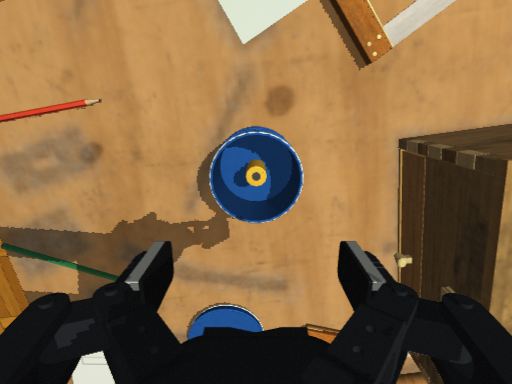

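The brass spacer stands upright in the middle of the tin, bore at (256,176). The rim spans columns 209–302 and its bottom is at row 222, against a prediction of 208–301 and 222. The tin is therefore at about (0.5795, -0.057). Next, the lids.

servo_tool(moves=[0,0,0,-0.5,-0.1,0,0,0,0,0,-1,-0.17,0,0,0,0,0,-1,-0.17,0,0])

```text
time_s: 12.1
ee_pos: [0.5479, -0.1572, 0.2113]
tool_rot: [-179.8, -0.0, 82.0]
force: [0.3, 0.4, -1.4]
grip_width: 0.0851
grasp_force: 0.0
```

servo_tool(moves=[0,0,0,-0.5,-0.1,0,0,0,0,0,-1,-0.17,0,0,0,0,0,-1,-0.17,0,0])

```text
time_s: 12.48
ee_pos: [0.5181, -0.2533, 0.2117]
tool_rot: [-179.9, -0.1, 82.0]
force: [-0.5, -1.0, -0.2]
grip_width: 0.0851
grasp_force: 0.0
```

servo_tool(moves=[0,0,0,-0.5,-0.1,0,0,0,0,0,-0.6,-0.1,0,0,0,0,0,-0.6,-0.1,0,0,0,0,0,-0.6,-0.1,0,0])

```text
time_s: 12.98
ee_pos: [0.5017, -0.3079, 0.2128]
tool_rot: [-180.0, -0.1, 82.3]
force: [-0.4, -0.1, 0.3]
grip_width: 0.0852
grasp_force: 0.0
```

```bash
python3 - <<'E'
from h import *
print(readout.get_obs()["ee_pos"])
f=grab("wrist"); save(f,"w5"); u,v=proj(f,[.5006,-.3102,.076]); print(u,v)
u,v=int(u)-60,int(v)-60; im=cv2.resize(f["image"][v:v+120,u:u+120],(480,480),interpolation=2)
cv2.imwrite("pics/w5c.png",im[:,:,::-1]); print(u,v)
E
```

```text
[ 0.50170206 -0.30786739  0.21277446]
254.3621066187214 184.21694556176234
194 124
```

View pics/w5c.png

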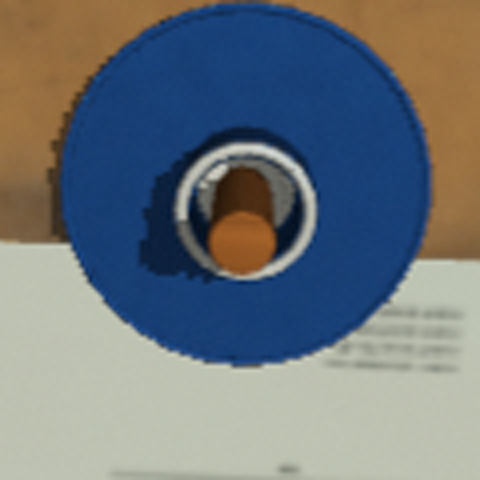

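The stem top is at (254.1,184.3), against the predicted (254.4,184.2), so the stem axis is at about (0.5005, -0.310). I'll descend until the fingertips are just above the collar top (0.042), then grip the stem.

servo_tool(moves=[0,0,0,-0.02,-0.01,0.5,0,0,0,0,-0.02,-0.01,1,0,0,0,0,-0.02,-0.01,1,0])

```text
time_s: 13.4
ee_pos: [0.4978, -0.3079, 0.1092]
tool_rot: [-179.6, -0.3, 82.3]
force: [0.8, -0.8, 0.6]
grip_width: 0.0855
grasp_force: 0.0
```

servo_tool(moves=[0,0,0,0,0,0.4,0,0,0,0,0,0,0.65,0,0,0,0,0,0,0.65,0,0,0,0,0,0,0.65,0])

```text
time_s: 13.9
ee_pos: [0.5016, -0.3124, 0.0509]
tool_rot: [179.8, 0.1, 82.3]
force: [-1.3, -0.1, -1.3]
grip_width: 0.0854
grasp_force: 0.0
```

servo_tool(moves=[0,0,0,0,0,0,255,0,0,0,0,0,0,255,0,0,0,0,0,0,255,0,0,0,0,0,0,255,0,0,0,0,0,0,255,0,0,0,0,0,0,255,0,0,0,0,0,0,255], squeeze=70)

```text
time_s: 14.78
ee_pos: [0.5002, -0.3116, 0.0487]
tool_rot: [180.0, 0.0, 82.3]
force: [-1.7, 0.5, 5.8]
grip_width: 0.0158
grasp_force: 68.3
```

servo_tool(moves=[0,0,0,0,0,-0.15,255,0,0,0,0,0,-0.35,255,0,0,0,0,0,-0.6,255,0,0,0,0,0,-0.85,255,0,0,0,0,0,-1,255,0,0,0,0,0,-1,255])

```text
time_s: 15.52
ee_pos: [0.5008, -0.3121, 0.1501]
tool_rot: [179.8, 0.1, 82.3]
force: [-0.3, -0.7, -3.7]
grip_width: 0.0159
grasp_force: 68.5
```

servo_tool(moves=[0,0,0,0.15,0.02,-0.1,255,0,0,0,0.35,0.05,-0.3,255,0,0,0,0.6,0.1,-0.3,255,0,0,0,0.85,0.14,-0.3,255,0,0,0,1,0.17,-0.3,255])

```text
time_s: 16.15
ee_pos: [0.531, -0.2122, 0.179]
tool_rot: [180.0, -0.0, 82.4]
force: [0.9, -0.8, -3.0]
grip_width: 0.0165
grasp_force: 68.7
```

servo_tool(moves=[0,0,0,0.3,0.05,0,255,0,0,0,0.5,0.08,0,255,0,0,0,0.75,0.13,0,255,0,0,0,0.9,0.15,0,255,0,0,0,1,0.17,0,255,0,0,0,1,0.17,0,255])

```text
time_s: 16.9
ee_pos: [0.5608, -0.1175, 0.1783]
tool_rot: [-180.0, 0.0, 82.3]
force: [0.4, -0.6, -2.5]
grip_width: 0.0163
grasp_force: 68.7
```

servo_tool(moves=[0,0,0,0.15,0.02,0,255,0,0,0,0.3,0.05,0,255,0,0,0,0.45,0.08,0,255,0,0,0,0.55,0.1,0,255,0,0,0,0.61,0.1,0,255,0,0,0,0.61,0.1,0,255,0,0,0,0.61,0.1,0,255])

```text
time_s: 17.77
ee_pos: [0.5788, -0.059, 0.1783]
tool_rot: [-180.0, 0.0, 82.2]
force: [-0.6, -0.1, -3.4]
grip_width: 0.0159
grasp_force: 68.7
```

```bash
python3 - <<'E'
from h import *
o=readout.get_obs();print(o["ee_pos"],o["tool_rot"],o["force"])
s=grab("scene");save(s,"s6"); t=grab("top");save(t,"t6"); w=grab("wrist"); save(w,"w6")
a=cv2.resize(s["image"][100:230,215:345],(400,400),interpolation=2);b=cv2.resize(w["image"][100:384,156:356],(282,400))
cv2.imwrite("pics/m6.png",np.hstack([a,b])[:,:,::-1])
E
```

```text
[ 0.57876839 -0.05901685  0.17829326] [-1.79996590e+02  1.17404950e-02  8.22383525e+01] [-0.6402684  -0.05112081 -3.35149106]
```

View pics/m6.png

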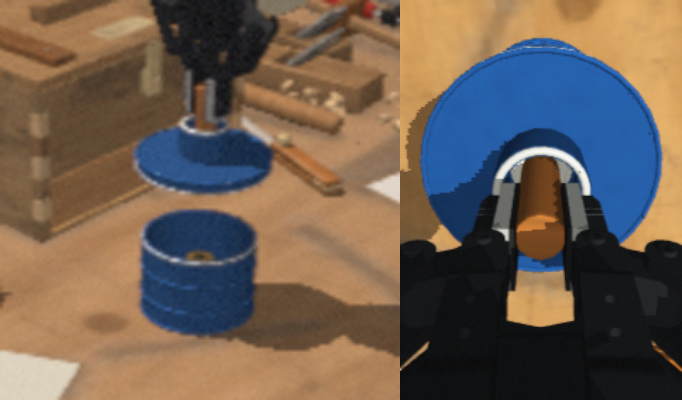

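Both lids hang level over the tin, and the spacer is visible inside it. In the scene crop the lid centre is near column 204 and the tin at 199, so I'll check that offset numerically.

```bash
python3 - <<'E'
from h import *
w=grab("wrist"); dz=.1783-.0487
print("stem", onz(w,255.3,268,.076+dz), proj(w,[.5795,-.057,.076+dz]))
s=grab("scene"); k=130/400
for nm,c in(("tin",(.5795,-.057)),("lid",(.5788,-.0575))):
    z=.07 if nm=="tin" else .016+dz; r=.049 if nm=="tin" else .056
    P=np.array([proj(s,[c[0]+r*np.cos(t),c[1]+r*np.sin(t),z]) for t in np.linspace(0,6.283,90)])
    P=(P-[215,100])/k; print(nm,P.min(0).round(1),P.max(0).round(1))
E
```

```text
stem [ 0.57911061 -0.05755826  0.2056    ] (np.float64(255.96809454441092), np.float64(266.85411309603785))
tin [142.6 207.4] [258.1 261.6]
lid [136.1 124.8] [272.5 182.1]
```

Everything matches: the stem is at (0.5791, -0.0576) and the tin at (0.5795, -0.057), within 1 mm. I'll lower gently.

servo_tool(moves=[0,0,0,0,0,0.15,255,0,0,0,0,0,0.3,255,0,0,0,0,0,0.42,255,0,0,0,0,0,0.52,255,0,0,0,0,0,0.58,255,0,0,0,0,0,0.63,255,0,0,0,0,0,0.67,255,0,0,0,0,0,0.69,255,0,0,0,0,0,0.69,255])

```text
time_s: 19.15
ee_pos: [0.5789, -0.0587, 0.1093]
tool_rot: [180.0, 0.0, 82.3]
force: [0.0, 0.8, -2.8]
grip_width: 0.0159
grasp_force: 68.7
```

servo_tool(moves=[0,0,0,0,0,0.007,255,0,0,0,0,0,0.007,255,0,0,0,0,0,0.007,0,0,0,0,0,0,0.007,0,0,0,0,0,0,0.007,0,0,0,0,0,0,0.007,0,0,0,0,0,0,0.007,0,0,0,0,0,0,0.007,0,0,0,0,0,0,0.007,0])

```text
time_s: 20.27
ee_pos: [0.5788, -0.0587, 0.1086]
tool_rot: [-180.0, -0.0, 82.2]
force: [-0.4, 0.2, 0.1]
grip_width: 0.0852
grasp_force: 0.0
```

servo_tool(moves=[0,0,0,0,0,-0.5,0,0,0,0,0,0,-1,0,0,0,0,0,0,-1,0,0,0,0,0,0,-1,0])

```text
time_s: 20.78
ee_pos: [0.5785, -0.0587, 0.2082]
tool_rot: [-180.0, -0.0, 82.3]
force: [-0.1, 0.0, -0.9]
grip_width: 0.0853
grasp_force: 0.0
```

```bash
python3 - <<'E'
from h import *
o=readout.get_obs();print(o["ee_pos"],o["tool_rot"],o["force"])
s=grab("scene");w=grab("wrist")
a=cv2.resize(s["image"][120:250,215:345],(400,400),interpolation=2);b=cv2.resize(w["image"][92:292,156:356],(400,400),interpolation=2)
cv2.imwrite("pics/m7.png",np.hstack([a,b])[:,:,::-1])
print("scene lid rim pred (z=.076)");k=.325
P=np.array([proj(s,[.5795+.056*np.cos(t),-.057+.056*np.sin(t),.076]) for t in np.linspace(0,6.283,90)]);P=(P-[215,120])/k;print(P.min(0),P.max(0))
for z in(.136,.102,.076): print(z,(np.array(proj(w,[.5795,-.057,z]))-[156,92])*2)
E
```

```text
[ 0.57853087 -0.05865624  0.20819736] [-1.79979899e+02 -3.36519555e-03  8.22503514e+01] [-0.06980416  0.01698581 -0.85767214]
scene lid rim pred (z=.076)
[134.40428213 136.19835912] [266.7798258  197.82678338]
0.136 [201.67264668 217.10699113]
0.102 [201.37321001 193.50587915]
0.076 [201.19073166 179.12323227]
```

View pics/m7.png

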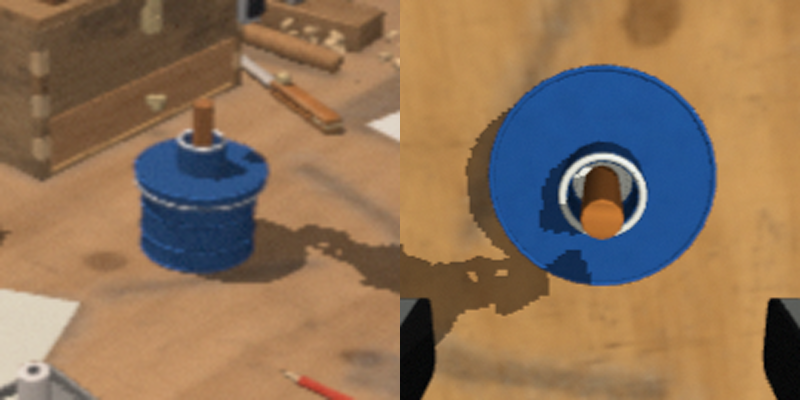

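The lids are seated: the scene rim is at columns 133–268, against a predicted 134–267. The stem top is within 1 px of prediction, and the collar centre is near (0.580, -0.058). I'll go down to the collar with the fingertips kept above the plate (0.076).

servo_tool(moves=[0,0,0,0.005,0.015,0.3,0,0,0,0,0.005,0.015,0.6,0,0,0,0,0.005,0.015,0.8,0,0,0,0,0.005,0.015,1,0,0,0,0,0.005,0.015,1,0])

```text
time_s: 21.5
ee_pos: [0.5779, -0.0577, 0.1053]
tool_rot: [-179.6, -0.1, 82.2]
force: [-0.3, -0.3, 0.9]
grip_width: 0.0851
grasp_force: 0.0
```

servo_tool(moves=[0,0,0,0,0,0.1,0,0,0,0,0,0,0.2,0,0,0,0,0,0,0.3,0,0,0,0,0,0,0.3,0,0,0,0,0,0,0.3,0])

```text
time_s: 22.12
ee_pos: [0.5806, -0.0585, 0.0788]
tool_rot: [180.0, 0.0, 82.3]
force: [0.5, 0.0, -1.4]
grip_width: 0.0857
grasp_force: 0.0
```

servo_tool(moves=[0,0,0,0,0,0,255,0,0,0,0,0,0,255,0,0,0,0,0,0,255,0,0,0,0,0,0,255,0,0,0,0,0,0,255,0,0,0,0,0,0,255], squeeze=45)

```text
time_s: 22.88
ee_pos: [0.5808, -0.0586, 0.0792]
tool_rot: [180.0, 0.0, 82.3]
force: [-1.4, 0.2, 6.3]
grip_width: 0.0403
grasp_force: 46.0
```

The collar is gripped at 40 mm opening and 46 N. Lifting slowly, straight up.

servo_tool(moves=[0,0,0,0,0,-0.05,255,0,0,0,0,0,-0.12,255,0,0,0,0,0,-0.2,255,0,0,0,0,0,-0.3,255,0,0,0,0,0,-0.4,255,0,0,0,0,0,-0.5,255,0,0,0,0,0,-0.6,255,0,0,0,0,0,-0.6,255])

```text
time_s: 23.88
ee_pos: [0.5811, -0.0587, 0.1399]
tool_rot: [179.9, 0.0, 82.3]
force: [-0.5, 0.9, -1.4]
grip_width: 0.0404
grasp_force: 45.7
```

servo_tool(moves=[0,0,0,0,0,-0.1,255,0,0,0,0,0,-0.2,255,0,0,0,0,0,-0.35,255,0,0,0,0,0,-0.5,255,0,0,0,0,0,-0.6,255,0,0,0,0,0,-0.6,255,0,0,0,0,0,-0.6,255])

```text
time_s: 24.75
ee_pos: [0.5801, -0.0584, 0.1982]
tool_rot: [-180.0, -0.0, 82.3]
force: [-0.1, 0.8, -1.6]
grip_width: 0.0404
grasp_force: 45.7
```

```bash
python3 - <<'E'
from h import *
o=readout.get_obs();print(o["ee_pos"],o["tool_rot"],o["force"],o["grip_width"],o["grasp_force"])
s=grab("scene")
a=cv2.resize(s["image"][70:250,195:375],(600,600),interpolation=2)
cv2.imwrite("pics/m8.png",a[:,:,::-1])
E
```

```text
[ 0.58007639 -0.05836403  0.19815254] [-1.79957929e+02 -8.30381722e-03  8.22500901e+01] [-0.08233086  0.84861689 -1.63761503] 0.040389670797578166 45.71901597082615
```

View pics/m8.png

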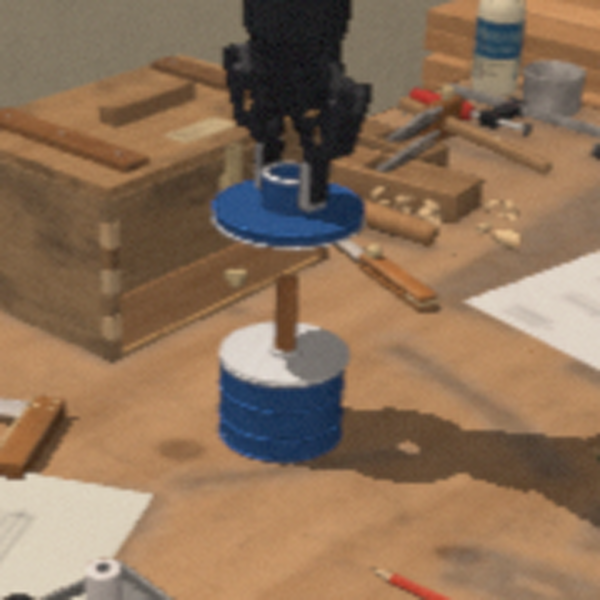

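The outer lid is held level with its skirt at z≈0.184, above the stem top at 0.136. The inner lid sits flat on the tin, and the white spacer is still in the tray. Handing in.

```bash
python3 -c "
from rig import arm; print(arm.job_done())"
```

```text
the job is handed in; nothing more can be done
None
```

I handed the job in at about 25 s of the 51 s allowed: the brass spacer is in the tin, the inner lid is seated on it, and the outer lid is held level about 48 mm above the stem top (no verdict was returned).

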